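# Load the slotted masses on the weight hanger

## Task

Load the four slotted masses, which lie about the bench, onto the stem of the weight hanger: the largest lowest on the pan, then the next smaller each time, the smallest on top, each lying flat on the one below with the stem at the closed end of its slot. Turn every mass so that its slot lies crosswise, at right angles, to the slot of the mass right under it, so that none can slide off sideways. Leave the petri dish and the rubber stopper where they are.

Things in the scene. Friction and masses are not known exactly. Their poses are not given: they have to be found in the camera images.
- mass_64: Slotted mass, the largest of the four: a plain steel disc 64 mm across and 12 mm thick, lying flat. A slot 16 mm wide runs from its centre (where it ends in a half round of 8 mm radius) straight out through the rim. Origin: disc centre, on the underside. Its x axis points from the centre out along the slot towards the slot's mouth; z is up.
- mass_54: Slotted mass, the second largest: a plain steel disc 54 mm across and 12 mm thick, lying flat. A slot 16 mm wide runs from its centre (where it ends in a half round of 8 mm radius) straight out through the rim. Origin: disc centre, on the underside. Its x axis points from the centre out along the slot towards the slot's mouth; z is up.
- mass_44: Slotted mass, the third largest: a plain steel disc 44 mm across and 12 mm thick, lying flat. A slot 16 mm wide runs from its centre (where it ends in a half round of 8 mm radius) straight out through the rim. Origin: disc centre, on the underside. Its x axis points from the centre out along the slot towards the slot's mouth; z is up.
- mass_34: Slotted mass, the smallest: a plain steel disc 34 mm across and 12 mm thick, lying flat. A slot 16 mm wide runs from its centre (where it ends in a half round of 8 mm radius) straight out through the rim. Origin: disc centre, on the underside. Its x axis points from the centre out along the slot towards the slot's mouth; z is up.
- hanger: Weight hanger standing upright, fixed on the bench: a round aluminium pan 80 mm across whose flat top is 8 mm above the bench, with one bare steel stem, 8 mm thick, rising from the pan's centre to a slightly tapered top 60 mm above the bench. A mass goes down over the top of the stem (4 mm of play all round when centred). Origin: on the stem's axis at bench level; z is up; its yaw means nothing.
- petri: Bystander: round glass petri dish with lid, 64 mm across, 16 mm high, loose on the bench. Origin: centre of its underside.
- stopper: Bystander: small red rubber stopper, 25 mm across, 24 mm high, standing loose on the bench. Origin: centre of its underside.
There are look-alikes about, which are no part of the job. Leave any green or turquoise look-alike of the mass_54 alone.

How it is judged (in metres and radians):
At the end, for the whole second after the job is handed in: All four masses on the stem, largest lowest, smallest on top: centres within 8 mm of its axis, undersides within 4 mm of 8, 20, 32, 44 mm above the bench, flat within 0.1 rad, at rest; each slot's line over 0.9 rad (52 deg) from that of the mass right below (either way round) (horizontal distance between each of mass_64, mass_54, mass_44, mass_34 and hanger below 0.008 m and z of mass_64 in the frame of hanger between 0.004 and 0.012 m and angle between each of mass_64, mass_54, mass_44, mass_34's own z axis and vertical below 0.1 rad and linear speed of each of mass_64, mass_54, mass_44, mass_34 below 0.01 m/s and angular speed of each of mass_64, mass_54, mass_44, mass_34 below 0.1 rad/s and z of mass_54 in the frame of hanger between 0.016 and 0.024 m and angle between the x axis of mass_54 and the x axis of mass_64, either way round above 0.9 rad and z of mass_44 in the frame of hanger between 0.028 and 0.036 m and angle between the x axis of mass_44 and the x axis of mass_54, either way round above 0.9 rad and z of mass_34 in the frame of hanger between 0.04 and 0.048 m and angle between the x axis of mass_34 and the x axis of mass_44, either way round above 0.9 rad); the robot touches nothing.
It fails at once if the petri dish is shifted by more than 30 mm (distance of petri from where it was at the start of the episode above 0.03 m).
It fails at once if the rubber stopper is shifted by more than 30 mm (distance of stopper from where it was at the start of the episode above 0.03 m).
It also fails if it takes over 120 s, if anything falls off the work surface, if the arm or the gripper's body presses on something with over 40 N, if the wrist force passes 120 N, or if a joint passes its speed limit or range.

## Robot

A 6-joint arm with a two-finger parallel gripper is mounted at the origin on a cart in front of the work surface, level with it; the furniture and walls round the work are solid. World frame = base frame: x ahead of the robot, y to its left, z up, the work surface at z = 0. Lengths are in mm, angles in rad, forces in N, time in s.
With the tool pointing down it reaches from about 350 to 775 mm from the base axis. Payload 7.3 kg.
Tool frame: the origin (TCP) lies midway between the tips of the shut fingers; the grasp point (between the pads) lies 19 mm behind it; z points along the fingers, y is the line along which they close (so a half turn about z gives the same grasp; the last joint's range is limited). The gripper opens to 92 mm and grips with 3 to 60 N. Pads are 19 mm wide; open, the fingers measure 130 mm over their backs; the gripper's body (75 mm by 190 mm) begins 47 mm behind the grasp point.
Start: joints at [1.06, 0.342, 1.524, -0, 1.275, -0.146], TCP at [187.287, 490.478, 226.741] pointing down, gripper open.
Joint ranges: [-2.53, 2.53], [-0.77, 2.02], [0.04, 2.7], [-1, 4.14], [0.28, 2.66], [-3.11, 3.11]. Speed limits (rad/s): [2.57, 2.57, 3.14, 3.14, 3.14, 3.14].

## Interface

Orientations are given as [roll, pitch, yaw] about the fixed x, y, z axes, in that order (R = Rz(yaw) Ry(pitch) Rx(roll)).
In Python, from plant import monitor, optics, workorder gives the robot as it stands. The module is installed in compiled form; this text tells all that it offers.
- The arm moves only by the tool servo_tool, never from a script. Its arguments are lists of equal length, an entry for each row: "linear": the shift along the tool's x, y, z as a fraction of full scale, a list of three; "spin": the turn about the tool's z as a fraction of full scale. In form: {"linear": [[dx, dy, dz], ...], "spin": [spin, ...]}. A call has exactly 8 rows; each row shifts and turns the commanded pose from where the row before left it, along the tool's axes as they then stand; what a row does not reach is not made up. Full scale, the value 1, is 200 mm for a shift and 90 degrees for a turn. A row lasts 1/8 s, in which the tool goes at most 62.5 mm and 10.7 degrees, less where a joint would pass 70% of its speed; a pose out of reach is approached as far as the arm can. A call with a number of a shift or a turn outside -1 to 1 is refused whole. A call with a gripper value outside its range is refused whole. "hand" is the opening, from -1 (shut) to 1 (fully open), set as the call begins (left out, the last holds). The fingers move at their own pace and stop on an object; the grip force is fixed at half the most. Time passes only in rows, so rows that do not move let the fingers close, or fill a call up. It gives the time, the measured TCP pose, the force, the opening and the grip force at its end, in the units of the state.
- monitor.get_obs(): the state, without advancing time (a new reading comes with each control period).
- optics.capture(name): name is "scene" or "top" or "wrist"; returns a dict with "frame" (480x640x3 uint8, blue, green, red), "K" (3x3 intrinsics, pixels), "D" ([k1, k2, p1, p2, k3] as OpenCV has them; the pictures are not rectified), "world_to_cam" (4x4, takes a point from world to camera coordinates). Camera axes: x right, y down, z forward; pixel columns grow to the right and rows downward; lengths in mm; the calibration is good to about 2 mm. A picture is of the moment at which its call begins. There is no depth.
- workorder.close_job(): hands the job in; it is judged then, once.
The state is a dict: "time": time; "joint_positions": joint angles; "dq": joint speeds; "tau": joint torques, N m; "tool_pos": TCP position; "tcp_rot": TCP orientation; "contact_force": force on the tool from outside, world axes, zero at the start; "moment": the same for the moment, N m; "grip_width": finger opening in mm; "finger_force": force on a finger pad.
Only numpy, scipy, OpenCV 4.12 (cv2) and the standard library are available. Lean on these libraries where they do the work, as an engineer would, in place of code of your own. Each camera call takes 0.05 s, during which the arm holds its last target. There are 200 camera calls.

## Working session

There is one attempt and no reset: what is moved stays moved. The work goes in short steps, Python scripts to look and compute and a tool call to move; the robot and the scene stay as the last step left them, time stands still between calls to the robot, and variables do not carry over. Pictures are saved under pics/ and viewed, at most 14 in all, crops included, and the job is handed in when it is done.

Besides the shell and the picture viewer there is one more tool, called after "Call:" by a JSON object that holds its "method" and its "body". servo_tool: Moves the arm, as the interface text tells. Shift numbers are shares of 200 mm and turn numbers shares of 90 degrees, none past 1 either way. Its arguments: {"type":"object","properties":{"linear":{"type":"array","items":{"type":"array","items":{"type":"number","minimum":-1,"maximum":1}}},"spin":{"type":"array","items":{"type":"number","minimum":-1,"maximum":1}},"hand":{"type":"number"}},"required":["linear","spin"]}

```bash
mkdir -p pics; python3 - <<'E'
from plant import monitor, optics
import cv2,numpy as np
print(monitor.get_obs())
for n in("top","scene"):
    c=optics.capture(n); cv2.imwrite(f"pics/{n}0.png",c["frame"]); print(n,c["K"],c["D"],c["world_to_cam"])
E
```

```text
{'time': 0.0, 'joint_positions': array([ 1.06000937e+00,  3.42707093e-01,  1.52502619e+00, -2.51461972e-05,
        1.27538417e+00, -1.45995796e-01]), 'dq': array([-1.19851704e-03, -1.76690633e-03, -1.29494867e-04,  1.27924751e-03,
       -2.84652253e-04,  1.62164426e-05]), 'tau': array([ 1.15997234e-03, -4.31248677e+01, -2.44226342e+01,  7.18008773e-02,
        5.61328093e-02, -1.44677829e-04]), 'tool_pos': array([187.07849267, 490.09990675, 226.04987082]), 'tcp_rot': array([-3.14008058e+00, -1.98033515e-04,  2.77680869e+00]), 'contact_force': array([0.82712749, 0.56192958, 0.73675223]), 'moment': array([-0.02996019, -0.01700957,  0.00641242]), 'finger_force': 0.0, 'grip_width': 91.42391330980868}
top [[588.49835924   0.         316.33628786]
 [  0.         588.49835924 240.42732338]
 [  0.           0.           1.        ]] [0.01510816 0.         0.         0.         0.        ] [[-5.22205666e-02 -9.98625667e-01 -4.44853958e-03  1.79198761e+02]
 [-9.75102517e-01  5.19508349e-02 -2.15583377e-01  4.97585061e+02]
 [ 2.15518199e-01 -6.92010396e-03 -9.76475303e-01  1.24015681e+03]
 [ 0.00000000e+00  0.00000000e+00  0.00000000e+00  1.00000000e+00]]
scene [[496.66490911   0.         326.48307009]
 [  0.         496.66490911 237.33222348]
 [  0.           0.           1.        ]] [-0.0881063  0.         0.         0.         0.       ] [[ 7.07292887e-01 -7.06672728e-01  1.87196890e-02 -2.60031075e+02]
 [-4.66391117e-01 -4.86372857e-01 -7.38864514e-01  3.23403907e+02]
 [ 5.31240151e-01  5.13862919e-01 -6.73593945e-01  6.62758380e+02]
 [ 0.00000000e+00  0.00000000e+00  0.00000000e+00  1.00000000e+00]]
```

View pics/top0.png

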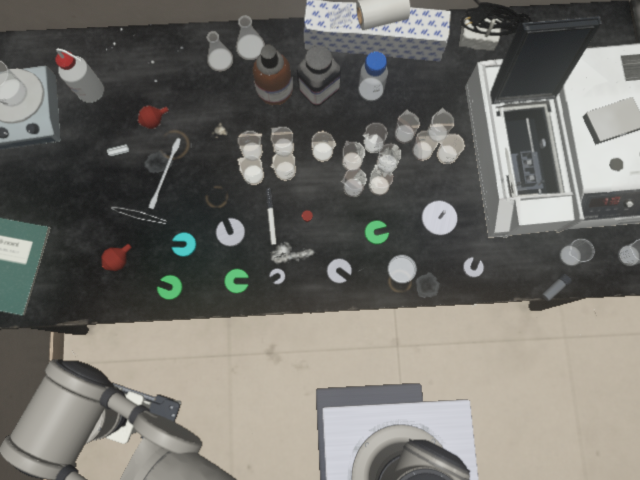

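View pics/scene0.png

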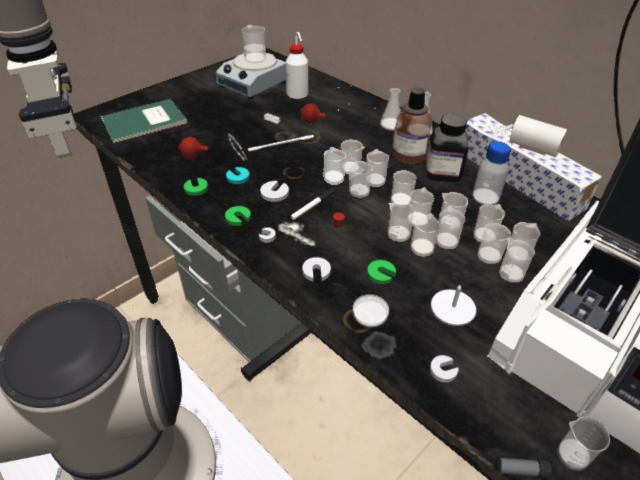

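Candidates in the top view: the four white slotted discs at (230,232), (339,270), (474,267) and (278,276). The look-alikes are green at (170,287), (236,281) and (376,232), and cyan at (184,244). The plain white disc at (402,268) is the petri dish, the pan with the stem is at (440,217), and the stopper is at (307,216). I choose the four uncoloured steel discs.

```bash
cat > h.py <<'E'
import cv2,numpy as np
def ray(c,px,z):
    u=cv2.undistortPoints(np.array([[px]],float),c["K"],np.array(c["D"]))[0,0]
    W=c["world_to_cam"];R,t=W[:3,:3],W[:3,3]
    o=-R.T@t;d=R.T@np.array([u[0],u[1],1.]);return o+d*(z-o[2])/d[2]
def blobs(c,thr=130,sat=60,amin=60):
    hsv=cv2.cvtColor(c["frame"],cv2.COLOR_BGR2HSV)
    m=((hsv[...,2]>thr)&(hsv[...,1]<sat)).astype(np.uint8)*255
    return cv2.findContours(m,cv2.RETR_EXTERNAL,cv2.CHAIN_APPROX_NONE)[0]
def disc(c,cn,z):
    """world-plane circle centre, radius, slot angle (deg) of a contour"""
    P=np.array([ray(c,p,z)[:2] for p in cn[:,0,:]],np.float32)
    (x,y),r=cv2.minEnclosingCircle(P)
    M=cv2.moments(P.reshape(-1,1,2));g=np.array([M["m10"],M["m01"]])/M["m00"]
    d=np.array([x,y])-g
    return x,y,r,np.degrees(np.arctan2(d[1],d[0])),np.hypot(*d)
E
python3 - <<'E'
from h import *
from plant import optics
c=optics.capture("top")
seeds={"64":(230,232,12),"54":(339,270,12),"44":(474,267,12),"34":(278,276,12),"petri":(402,268,16),"hanger":(440,217,8)}
cs=blobs(c,120)
for n,(u,v,z) in seeds.items():
    k=min(cs,key=lambda q:np.hypot(*(np.array(cv2.minEnclosingCircle(q)[0])-(u,v)))+ (99 if len(q)<15 else 0))
    print(n,len(k),cv2.minEnclosingCircle(k),np.round(disc(c,k,z),1))
print("stopper",ray(c,(307,216),24),"machine edge h=0",ray(c,(488,236),0),ray(c,(488,236),150),"cam",ray(c,(0,0),1e-9)[:0])
for p in((488,236),(472,90),(444,215),(437,219)):print(p,ray(c,p,0).round(),ray(c,p,60).round(),ray(c,p,200).round())
f=c["frame"][190:300,210:500];cv2.imwrite("pics/crop1.png",cv2.resize(f,None,fx=2.7,fy=2.7,interpolation=cv2.INTER_CUBIC))
E
```

```text
64 103 ((229.90908813476562, 231.36363220214844), 14.156838417053223) [546.9 348.5  32.6  25.    2.9]
54 87 ((338.89215087890625, 270.29412841796875), 12.11152172088623) [ 444.3  105.4   27.3 -127.4    3.2]
44 73 ((473.05633544921875, 266.7042236328125), 10.205347061157227) [ 436.6 -196.3   22.6  -26.5    3.1]
34 54 ((277.0, 275.6666564941406), 7.601263523101807) [439.5 245.   17.2 111.5   3.3]
petri 77 ((401.7626647949219, 268.64459228515625), 14.028616905212402) [ 4.400e+02 -3.550e+01  3.170e+01 -1.257e+02  3.000e-01]
hanger 97 ((439.2175598144531, 217.16920471191406), 17.766597747802734) [ 5.565e+02 -1.325e+02  4.090e+01 -4.660e+01  4.000e-01]
stopper [571.06056629 170.74147732  24.        ] machine edge h=0 [ 507.84550475 -241.31227883    0.        ] [ 475.93988288 -195.4842295   150.        ] cam []
(488, 236) [ 508. -241.    0.] [ 495. -223.   60.] [ 465. -180.  200.]
(472, 90) [ 871. -244.    0.] [ 842. -226.   60.] [ 774. -183.  200.]
(444, 215) [ 563. -146.    0.] [ 548. -132.   60.] [512. -99. 200.]
(437, 219) [ 554. -129.    0.] [ 539. -115.   60.] [505. -85. 200.]
```

View pics/crop1.png

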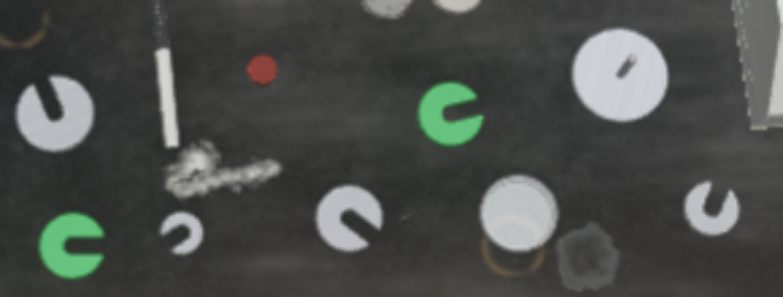

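The crop confirms the four grey masses, clearly different from the green copies, the round petri dish, and the pan with its stem. Slot mouths point to about 25° (64), −127° (54), −26° (44) and 111° (34).

```bash
cat >> h.py <<'E'
def plan(x,y,z,yaw):
    from plant import monitor
    s=monitor.get_obs();p=s["tool_pos"];a=s["tcp_rot"][2]
    d=np.array([x,y])-p[:2]
    tx=d@[np.cos(a),np.sin(a)];ty=d@[np.sin(a),-np.cos(a)]
    sp=-((yaw-np.degrees(a)+90)%180-90)
    b=a-np.radians(sp)
    print("tot now",np.round([tx/200,ty/200,(p[2]-z)/200,sp/90],4),"t",round(s["time"],1),"pos",p.round(1),"yaw",np.degrees(a).round(1),"grip",round(s["grip_width"],1),"F",s["contact_force"].round(1))
    print("xy if spin first",np.round([d@[np.cos(b),np.sin(b)]/200,d@[np.sin(b),-np.cos(b)]/200],4))
E
python3 -c "
from h import *
plan(546.9,348.5,60,205)"
```

```text
tot now [-1.9332 -0.0202  0.8311 -0.51  ] t 0.1 pos [187.1 490.2 226.2] yaw 159.1 grip 91.7 F [-0.2  0.3 -0.6]
xy if spin first [-1.3308 -1.4023]
```

Call:
{"method": "servo_tool", "body": {"linear": [[-0.27,-0.003,0],[-0.27,-0.003,0],[-0.28,-0.003,0],[-0.28,-0.003,0.05],[-0.28,-0.003,0.05],[-0.28,-0.003,0.1],[-0.273,-0.002,0.1],[0,0,0]], "spin": [0,0,0,0,0,0,0,-0.1], "hand": 1}}

```text
time: 1.15
tool_pos: [549.4, 345.8, 163.3]
tcp_rot: [-3.138, -0.003, 2.933]
contact_force: [-0.6, 0.6, 0.3]
grip_width: 91.7
finger_force: 0.0
```

Call:
{"method": "servo_tool", "body": {"linear": [[0,0,0.1],[0,0,0.1],[0,0,0.1],[0,0,0.1],[0,0,0],[0,0,0],[0,0,0],[0,0,0]], "spin": [-0.1,-0.1,-0.1,-0.11,0,0,0,0]}}

```text
time: 2.15
tool_pos: [547.3, 349.0, 87.6]
tcp_rot: [3.142, 0.001, -2.706]
contact_force: [0.1, -0.4, 0.8]
grip_width: 91.5
finger_force: 0.0
```

```bash
python3 -c "
from h import *
plan(546.9,348.5,4,205)
from plant import optics
c=optics.capture('wrist');cv2.imwrite('pics/w1.png',c['frame'])
for k in blobs(c,110):
    if len(k)>150: print(len(k),cv2.minEnclosingCircle(k)[0],np.round(disc(c,k,12),1))
"
```

```text
tot now [ 0.003  -0.0015  0.4178 -0.0006] t 2.1 pos [547.3 349.   87.6] yaw -155.1 grip 91.5 F [ 0.1 -0.4  0.8]
xy if spin first [ 0.003  -0.0015]
899 (219.5, 477.0) [785.5 354.2 194.6  17.5  30.1]
1015 (319.9623107910156, 339.49981689453125) [617.2 381.4 149.4 131.1   6.5]
157 (458.5, 296.5) [ 539.4  454.7   31.9 -170.     3.3]
155 (181.0, 297.0) [ 623.5  274.9   31.9 -140.4    2.7]
355 (319.4856872558594, 245.09713745117188) [547.3 348.7  32.8  17.8   2.7]
268 (182.5, 197.0) [5.560e+02 2.551e+02 4.350e+01 1.663e+02 3.000e-01]
489 (161.0, 70.0) [ 486.1  214.9   47.5 -119.3   10.2]
352 (570.5, 37.7911376953125) [364.6 432.4  50.7 -36.7  16.5]
201 (235.90919494628906, 18.66828155517578) [440.6 246.4  17.5 168.5   6.7]
```

View pics/w1.png

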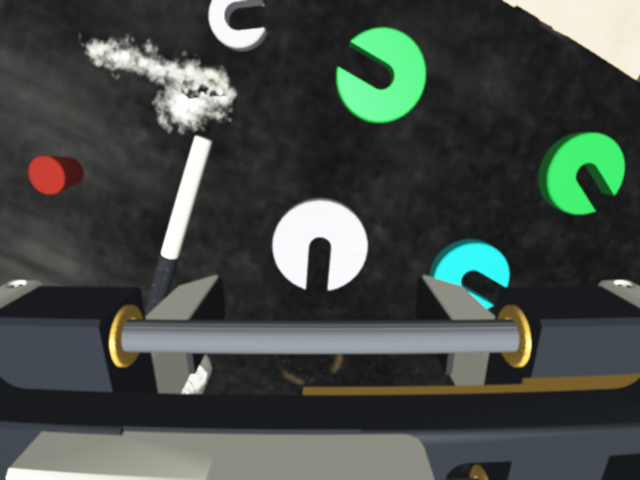

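The wrist view shows mass_64 at (320,245), centred between the fingers with its slot pointing down the picture. The pen is at (190,210) and the cyan copy at (470,275); both are clear.

Call:
{"method": "servo_tool", "body": {"linear": [[0.003,-0.001,0.1],[0,0,0.1],[0,0,0.1],[0,0,0.08],[0,0,0.04],[0,0,0],[0,0,0],[0,0,0]], "spin": [0,0,0,0,0,0,0,0], "hand": 0.74}}

```text
time: 3.2
tool_pos: [547.0, 348.6, 3.5]
tcp_rot: [3.142, 0.001, -2.705]
contact_force: [-1.0, 0.2, 0.2]
grip_width: 79.6
finger_force: 0.0
```

Call:
{"method": "servo_tool", "body": {"linear": [[0,0,0],[0,0,0],[0,0,0],[0,0,0],[0,0,0],[0,0,0],[0,0,0],[0,0,0]], "spin": [0,0,0,0,0,0,0,0], "hand": -1}}

```text
time: 4.2
tool_pos: [546.6, 348.5, 2.9]
tcp_rot: [3.142, 0.0, -2.705]
contact_force: [-1.7, -0.1, 3.7]
grip_width: 62.6
finger_force: 30.0
```

Call:
{"method": "servo_tool", "body": {"linear": [[0,0,-0.1],[0,0,-0.2],[0,0,-0.2],[0,0,0],[0,0,0],[0,0,0],[0,0,0],[0,0,0]], "spin": [0,0,0,0,0,0,0,0]}}

```text
time: 5.2
tool_pos: [546.3, 348.3, 102.0]
tcp_rot: [3.142, -0.001, -2.705]
contact_force: [-0.6, 0.2, -3.2]
grip_width: 63.1
finger_force: 30.0
```

```bash
python3 -c "
from h import *
plan(556.5,-132.5,85,130)
from plant import optics
c=optics.capture('wrist');cv2.imwrite('pics/w2.png',c['frame'])
"
```

```text
tot now [ 0.9695 -2.2001  0.0849  0.8333] t 5.2 pos [546.3 348.3 102. ] yaw -155.0 grip 63.1 F [-0.6  0.2 -3.2]
xy if spin first [-1.8741 -1.5061]
```

View pics/w2.png

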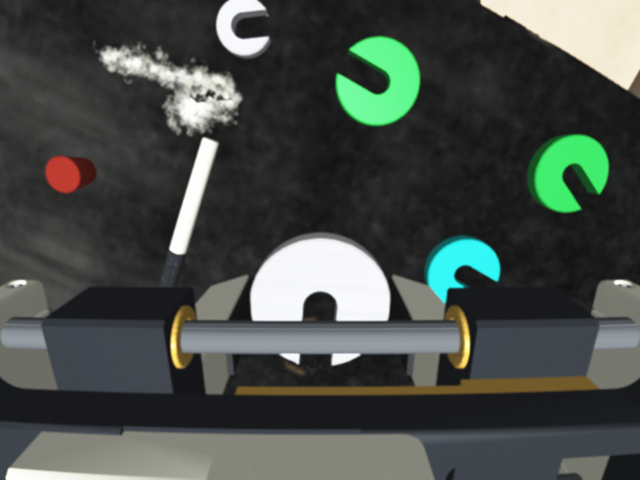

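Call:
{"method": "servo_tool", "body": {"linear": [[0.12,-0.272,0],[0.12,-0.272,0],[0.12,-0.272,0],[0.12,-0.272,0],[0.12,-0.272,0],[0.12,-0.272,0],[0.12,-0.272,0],[0.12,-0.272,0]], "spin": [0,0,0,0,0,0,0,0]}}

```text
time: 6.25
tool_pos: [556.5, -129.2, 102.9]
tcp_rot: [-3.141, 0.001, -2.705]
contact_force: [1.7, -0.0, -3.3]
grip_width: 62.9
finger_force: 30.0
```

Call:
{"method": "servo_tool", "body": {"linear": [[0.01,-0.024,0],[0,0,0],[0,0,0],[0,0,0],[0,0,0],[0,0,0],[0,0,0],[0,0,0]], "spin": [0,0.11,0.11,0.11,0.11,0.11,0.11,0.11]}}

```text
time: 7.25
tool_pos: [556.7, -131.2, 102.7]
tcp_rot: [3.141, -0.001, 2.364]
contact_force: [0.4, -0.2, -2.7]
grip_width: 63.0
finger_force: 30.0
```

Call:
{"method": "servo_tool", "body": {"linear": [[0,0,0],[0,0,0],[0,0,0],[0,0,0],[0,0,0],[0,0,0],[0,0,0],[0,0,0]], "spin": [0.06,0,0,0,0,0,0,0]}}

```text
time: 8.25
tool_pos: [556.7, -132.4, 102.7]
tcp_rot: [3.142, -0.0, 2.274]
contact_force: [-0.3, -0.5, -2.6]
grip_width: 62.8
finger_force: 30.0
```

```bash
python3 -c "
from h import *
plan(556.5,-132.5,11,130)
from plant import optics
for n in('wrist','top','scene'):
    c=optics.capture(n);f=c['frame']
    if n=='top': f=cv2.resize(f[170:270,380:500],None,fx=4,fy=4)
    if n=='scene': f=cv2.resize(f[200:340,380:520],None,fx=3,fy=3)
    cv2.imwrite(f'pics/p_{n}.png',f)
a=cv2.imread('pics/p_wrist.png');b=cv2.imread('pics/p_top.png');s=cv2.imread('pics/p_scene.png')
o=np.zeros((600,800,3),np.uint8);o[:300,:400]=cv2.resize(a,(400,300));o[:300,400:760]=cv2.resize(b,(360,300));o[300:,:300]=cv2.resize(s,(300,300));cv2.imwrite('pics/m1.png',o)
"
```

```text
tot now [ 2.000e-04 -1.000e-03  4.585e-01  3.300e-03] t 8.2 pos [ 556.7 -132.4  102.7] yaw 130.3 grip 62.8 F [-0.3 -0.5 -2.6]
xy if spin first [ 0.0002 -0.001 ]
```

View pics/m1.png

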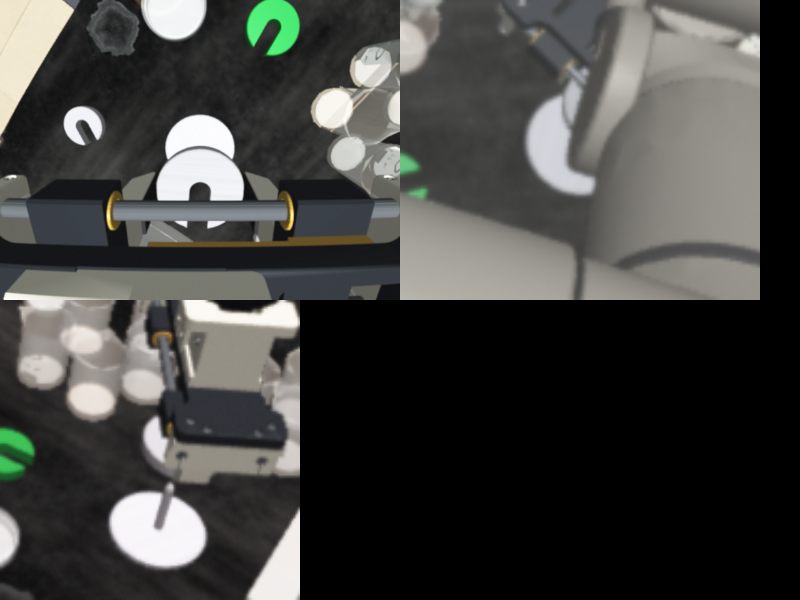

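The held mass hangs over the pan; in the scene inset the stem is at (163,505), with the mass just above it. The gripper is clear of the instrument.

Call:
{"method": "servo_tool", "body": {"linear": [[0,0,0.1],[0,0,0.05],[0,0,0.04],[0,0,0.04],[0,0,0.04],[0,0,0.04],[0,0,0],[0,0,0]], "spin": [0,0,0,0,0,0,0,0]}}

```text
time: 9.4
tool_pos: [556.9, -132.4, 40.9]
tcp_rot: [3.141, 0.0, 2.274]
contact_force: [-0.3, -0.3, -3.6]
grip_width: 63.1
finger_force: 30.0
```

Call:
{"method": "servo_tool", "body": {"linear": [[0,0,0.04],[0,0,0.04],[0,0,0.04],[0,0,0.015],[0,0,0.01],[0,0,0],[0,0,0],[0,0,0]], "spin": [0,0,0,0,0,0,0,0]}}

```text
time: 10.4
tool_pos: [556.9, -132.4, 11.9]
tcp_rot: [3.141, 0.0, 2.274]
contact_force: [-0.3, -0.4, -3.6]
grip_width: 63.3
finger_force: 30.0
```

Call:
{"method": "servo_tool", "body": {"linear": [[0,0,0],[0,0,0],[0,0,0],[0,0,0],[0,0,0],[0,0,0],[0,0,0],[0,0,0]], "spin": [0,0,0,0,0,0,0,0], "hand": 0.74}}

```text
time: 11.4
tool_pos: [556.7, -132.4, 11.7]
tcp_rot: [3.141, -0.0, 2.274]
contact_force: [-0.1, -0.1, -0.3]
grip_width: 79.8
finger_force: 0.0
```

Call:
{"method": "servo_tool", "body": {"linear": [[0,0,-0.1],[0,0,-0.2],[0,0,-0.2],[0,0,0],[0,0,0],[0,0,0],[0,0,0],[0,0,0]], "spin": [0,0,0,0,0,0,0,0]}}

```text
time: 12.4
tool_pos: [556.5, -132.3, 111.1]
tcp_rot: [-3.141, -0.001, 2.274]
contact_force: [0.4, 0.4, 0.4]
grip_width: 79.8
finger_force: 0.0
```

```bash
python3 -c "
from h import *
from plant import optics
plan(444.3,105.4,70,53)
c=optics.capture('wrist');cv2.imwrite('pics/w3.png',c['frame'])
"
```

```text
tot now [1.2691 0.341  0.2056 0.8589] t 12.4 pos [ 556.5 -132.3  111.1] yaw 130.3 grip 79.8 F [0.4 0.4 0.4]
xy if spin first [ 0.6117 -1.1631]
```

View pics/w3.png

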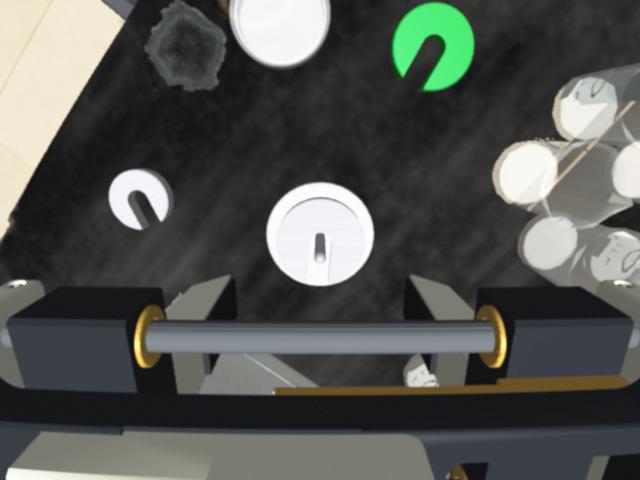

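mass_64 lies on the pan with the stem at (320,245), at the closed end of its slot. Next is mass_54.

Call:
{"method": "servo_tool", "body": {"linear": [[0.25,0.068,0],[0.25,0.068,0],[0.25,0.068,0],[0.25,0.068,0],[0.269,0.069,0],[0,0,0],[0,0,0],[0,0,0]], "spin": [0,0,0,0,0,0.11,0.11,0.11]}}

```text
time: 13.45
tool_pos: [444.5, 105.6, 111.8]
tcp_rot: [3.141, -0.0, 1.751]
contact_force: [0.1, -0.5, -0.6]
grip_width: 79.4
finger_force: 0.0
```

Call:
{"method": "servo_tool", "body": {"linear": [[0,0,0.05],[0,0,0.05],[0,0,0.05],[0,0,0],[0,0,0],[0,0,0],[0,0,0],[0,0,0]], "spin": [0.11,0.11,0.11,0.11,0.09,0,0,0]}}

```text
time: 14.45
tool_pos: [444.6, 105.3, 81.8]
tcp_rot: [3.142, -0.0, 0.925]
contact_force: [-0.1, -0.6, 0.0]
grip_width: 80.1
finger_force: 0.0
```

```bash
cat >> h.py <<'E'
def wrist(x,y,yaw,D):
    from plant import optics
    c=optics.capture('wrist');cv2.imwrite(f'pics/wh{D}.png',c['frame'])
    for k in blobs(c,110):
        if 100<len(k)<700:
            r=disc(c,k,12)
            if abs(r[2]-D/2)<4: print(len(k),cv2.minEnclosingCircle(k)[0],np.round(r,1))
    plan(x,y,3.5,yaw)
E
python3 -c "
from h import *
wrist(444.3,105.4,53,54)"
```

```text
148 (442.0, 296.5) [492.4  27.4  28.1  63.1   3. ]
149 (198.0, 297.0) [356.7 129.3  28.4  35.1   2.7]
309 (319.31707763671875, 248.5) [ 445.3  106.5   27.9 -129.5    2.8]
tot now [-0.0005 -0.0013  0.3913 -0.0004] t 14.5 pos [444.6 105.3  81.8] yaw 53.0 grip 79.8 F [-0.3  0.1  0.3]
xy if spin first [-0.0005 -0.0013]
```

Call:
{"method": "servo_tool", "body": {"linear": [[0.003,-0.001,0.1],[0,0,0.1],[0,0,0.1],[0,0,0.06],[0,0,0.03],[0,0,0],[0,0,0],[0,0,0]], "spin": [0,0,0,0,0,0,0,0], "hand": 0.74}}

```text
time: 15.5
tool_pos: [445.1, 106.0, 4.2]
tcp_rot: [3.141, -0.001, 0.923]
contact_force: [-0.5, 0.7, -0.0]
grip_width: 79.9
finger_force: 0.0
```

Call:
{"method": "servo_tool", "body": {"linear": [[0,0,0],[0,0,0],[0,0,0],[0,0,0],[0,0,0],[0,0,0],[0,0,0],[0,0,0]], "spin": [0,0,0,0,0,0,0,0], "hand": -1}}

```text
time: 16.5
tool_pos: [444.8, 105.9, 3.7]
tcp_rot: [-3.142, -0.0, 0.923]
contact_force: [-0.1, 0.1, 1.1]
grip_width: 52.8
finger_force: 30.0
```

Call:
{"method": "servo_tool", "body": {"linear": [[0,0,-0.1],[0,0,-0.2],[0,0,-0.2],[0,0,0],[0,0,0],[0,0,0],[0,0,0],[0,0,0]], "spin": [0,0,0,0,0,0,0,0]}}

```text
time: 17.5
tool_pos: [444.5, 105.9, 103.2]
tcp_rot: [-3.141, 0.001, 0.923]
contact_force: [0.1, 0.2, -1.1]
grip_width: 52.7
finger_force: 30.0
```

```bash
python3 -c "
from h import *
plan(556.5,-132.4,23.7,50)"
```

```text
tot now [-0.6123  1.1654  0.3973  0.0322] t 17.5 pos [444.5 105.9 103.2] yaw 52.9 grip 52.7 F [ 0.1  0.2 -1.1]
xy if spin first [-0.5526  1.1949]
```

Call:
{"method": "servo_tool", "body": {"linear": [[-0.12,0.23,0],[-0.12,0.23,0],[-0.12,0.23,0],[-0.12,0.23,0],[-0.132,0.245,0],[0,0,0],[0,0,0],[0,0,0]], "spin": [0,0,0,0,0,0.03,0,0]}}

```text
time: 18.5
tool_pos: [556.4, -131.6, 103.5]
tcp_rot: [-3.141, 0.0, 0.878]
contact_force: [-0.7, 0.3, -1.5]
grip_width: 52.7
finger_force: 30.0
```

```bash
python3 -c "
from h import *
plan(556.5,-132.4,24,50)
from plant import optics
c=optics.capture('wrist');cv2.imwrite('pics/w4.png',c['frame'])"
```

```text
tot now [-0.0026  0.0028  0.3973  0.0032] t 18.5 pos [ 556.4 -131.6  103.5] yaw 50.3 grip 52.7 F [-0.7  0.3 -1.5]
xy if spin first [-0.0026  0.0028]
```

View pics/w4.png

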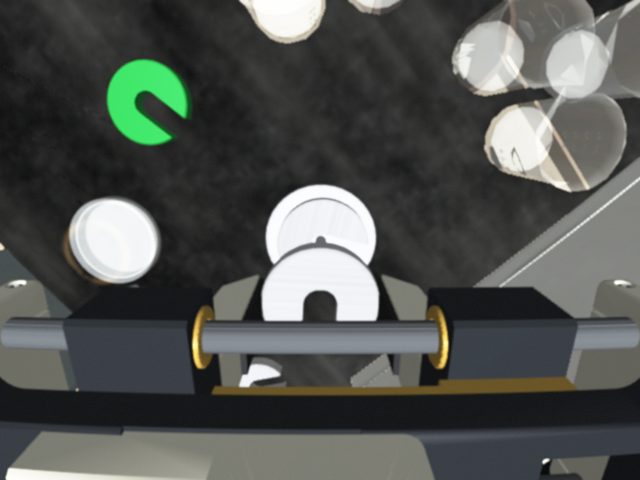

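The mass is level, its slot (320,300) lines up with the stem tip (320,240), and the machine edge at right is clear.

Call:
{"method": "servo_tool", "body": {"linear": [[-0.002,0.001,0.1],[0,0,0.05],[0,0,0.04],[0,0,0.04],[0,0,0.04],[0,0,0.03],[0,0,0],[0,0,0]], "spin": [0,0,0,0,0,0,0,0]}}

```text
time: 19.55
tool_pos: [556.9, -132.8, 43.9]
tcp_rot: [3.141, -0.0, 0.876]
contact_force: [-0.3, -0.3, -2.1]
grip_width: 52.7
finger_force: 30.0
```

Call:
{"method": "servo_tool", "body": {"linear": [[0,0,0.04],[0,0,0.03],[0,0,0.015],[0,0,0.01],[0,0,0.003],[0,0,0],[0,0,0],[0,0,0]], "spin": [0,0,0,0,0,0,0,0]}}

```text
time: 20.55
tool_pos: [556.7, -132.7, 24.2]
tcp_rot: [3.141, -0.0, 0.876]
contact_force: [0.5, -0.1, -2.3]
grip_width: 52.8
finger_force: 30.0
```

Call:
{"method": "servo_tool", "body": {"linear": [[0,0,0],[0,0,0],[0,0,0],[0,0,0],[0,0,0],[0,0,0],[0,0,0],[0,0,0]], "spin": [0,0,0,0,0,0,0,0], "hand": 0.6}}

```text
time: 21.55
tool_pos: [556.7, -132.7, 24.1]
tcp_rot: [3.142, -0.0, 0.876]
contact_force: [0.0, 0.3, -0.3]
grip_width: 73.7
finger_force: 0.0
```

Call:
{"method": "servo_tool", "body": {"linear": [[0,0,-0.1],[0,0,-0.2],[0,0,-0.15],[0,0,0],[0,0,0],[0,0,0],[0,0,0],[0,0,0]], "spin": [0,0,0,0,0,0,0,0]}}

```text
time: 22.55
tool_pos: [556.5, -132.6, 113.6]
tcp_rot: [-3.141, 0.0, 0.876]
contact_force: [0.5, -0.9, -0.4]
grip_width: 73.6
finger_force: 0.0
```

```bash
python3 -c "
from h import *
plan(436.6,-196.3,70,153.5)"
```

```text
tot now [-0.6282 -0.2567  0.2178  0.8522] t 22.6 pos [ 556.5 -132.6  113.6] yaw 50.2 grip 73.6 F [ 0.5 -0.9 -0.4]
xy if spin first [-0.3943  0.5524]
```

```bash
python3 -c "
from h import *
plan(436.6,-100,70,153.5)"
```

```text
tot now [-0.2583 -0.5649  0.2178  0.8522] t 22.6 pos [ 556.5 -132.6  113.6] yaw 50.2 grip 73.6 F [ 0.5 -0.9 -0.4]
xy if spin first [-0.6092  0.1214]
```

Call:
{"method": "servo_tool", "body": {"linear": [[-0.086,-0.188,0],[-0.086,-0.188,0],[-0.086,-0.188,0],[0,0,0],[0,0,0],[0,0,0],[0,0,0],[0,0,0]], "spin": [0,0,0,-0.11,-0.11,-0.11,-0.11,-0.11]}}

```text
time: 23.55
tool_pos: [437.0, -100.2, 114.1]
tcp_rot: [3.141, -0.0, 1.746]
contact_force: [-0.2, -0.5, -0.3]
grip_width: 73.4
finger_force: 0.0
```

Call:
{"method": "servo_tool", "body": {"linear": [[0,0,0],[0,0,0],[0,0,0],[0,0,0],[0,0,0],[0,0,0],[0,0,0],[0,0,0]], "spin": [-0.11,-0.11,-0.11,-0.11,-0.11,-0.05,0,0]}}

```text
time: 24.55
tool_pos: [437.0, -100.2, 114.1]
tcp_rot: [3.141, -0.0, 2.681]
contact_force: [-1.0, 0.4, 0.2]
grip_width: 73.2
finger_force: 0.0
```

```bash
python3 -c "
from h import *
wrist(436.6,-196.3,153.5,44)"
```

```text
195 (620.5, 296.0) [592.6  98.7  23.2 -25.9   3.7]
tot now [-0.212  -0.4316  0.5529  0.0013] t 24.6 pos [ 437.  -100.1  114.1] yaw 153.6 grip 73.5 F [ 0.   0.2 -0.5]
xy if spin first [-0.2129 -0.4311]
```

View pics/wh44.png

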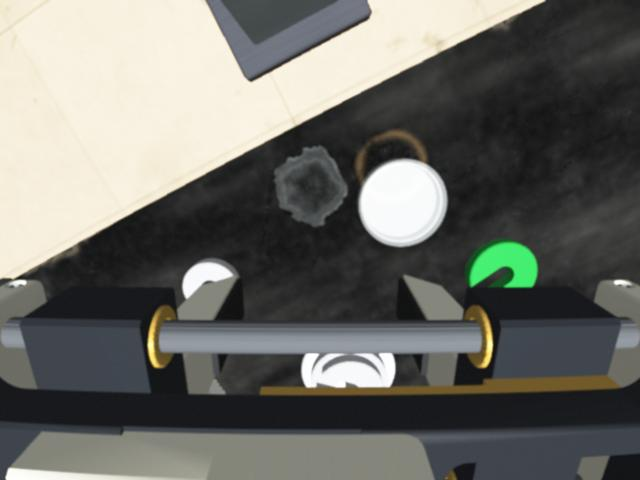

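mass_44 is at (208,280), behind the left finger, and the petri dish at (403,200) is clear. I'll slide over.

Call:
{"method": "servo_tool", "body": {"linear": [[-0.106,-0.216,0],[-0.106,-0.216,0],[0,0,0.05],[0,0,0.05],[0,0,0.05],[0,0,0],[0,0,0],[0,0,0]], "spin": [0,0,0,0,0,0,0,0]}}

```text
time: 25.6
tool_pos: [437.0, -196.3, 84.5]
tcp_rot: [3.142, 0.001, 2.683]
contact_force: [0.1, -0.4, -0.2]
grip_width: 73.9
finger_force: 0.0
```

```bash
python3 -c "
from h import *
wrist(436.6,-196.3,153.5,44)"
```

```text
175 (619.4695434570312, 295.0782470703125) [566.8 -18.   19.5 -48.    4.7]
160 (20.30487823486328, 295.5) [ 372.7 -407.1   19.4   21.4    2.3]
251 (319.63433837890625, 247.5) [ 436.6 -195.7   22.8  -26.5    2.8]
tot now [ 0.0015 -0.0006  0.4047  0.0024] t 25.6 pos [ 436.9 -196.3   84.4] yaw 153.7 grip 73.3 F [ 0.3 -0.6  0.7]
xy if spin first [ 0.0015 -0.0006]
```

Call:
{"method": "servo_tool", "body": {"linear": [[0.002,0,0.1],[0,0,0.1],[0,0,0.1],[0,0,0.07],[0,0,0.034],[0,0,0],[0,0,0],[0,0,0]], "spin": [0,0,0,0,0,0,0,0]}}

```text
time: 26.65
tool_pos: [436.7, -196.4, 3.8]
tcp_rot: [-3.142, 0.001, 2.683]
contact_force: [0.0, 0.3, 0.3]
grip_width: 73.2
finger_force: 0.0
```

Call:
{"method": "servo_tool", "body": {"linear": [[0,0,0],[0,0,0],[0,0,0],[0,0,0],[0,0,0],[0,0,0],[0,0,0],[0,0,0]], "spin": [0,0,0,0,0,0,0,0], "hand": -1}}

```text
time: 27.65
tool_pos: [436.4, -196.2, 3.3]
tcp_rot: [3.142, 0.0, 2.683]
contact_force: [-1.3, 0.5, 0.6]
grip_width: 42.9
finger_force: 30.0
```

Call:
{"method": "servo_tool", "body": {"linear": [[0,0,-0.1],[0,0,-0.2],[0,0,-0.2],[0,0,0],[0,0,0],[0,0,0],[0,0,0],[0,0,0]], "spin": [0,0,0,0,0,0,0,0]}}

```text
time: 28.65
tool_pos: [436.1, -196.1, 102.7]
tcp_rot: [3.141, -0.001, 2.683]
contact_force: [-0.1, 0.7, -1.2]
grip_width: 42.8
finger_force: 30.0
```

```bash
python3 -c "
from h import *
plan(436.6,-125,100,153.5)"
```

```text
tot now [0.1552 0.3197 0.0137 0.0022] t 28.6 pos [ 436.1 -196.1  102.7] yaw 153.7 grip 42.8 F [-0.1  0.7 -1.2]
xy if spin first [0.1564 0.3191]
```

Call:
{"method": "servo_tool", "body": {"linear": [[0.078,0.16,0],[0.078,0.16,0],[0,0,0],[0,0,0],[0,0,0],[0,0,0],[0,0,0],[0,0,0]], "spin": [0,0,0.09,0.09,0.08,0,0,0]}}

```text
time: 29.65
tool_pos: [436.7, -125.1, 103.3]
tcp_rot: [3.142, -0.0, 2.275]
contact_force: [-1.2, -0.1, -0.6]
grip_width: 43.3
finger_force: 30.0
```

```bash
python3 -c "
from h import *
plan(556.5,-132.4,100,130)"
```

```text
tot now [-0.416   0.4325  0.0163  0.0042] t 29.6 pos [ 436.7 -125.1  103.3] yaw 130.4 grip 43.3 F [-1.2 -0.1 -0.6]
xy if spin first [-0.4132  0.4352]
```

Call:
{"method": "servo_tool", "body": {"linear": [[-0.139,0.144,0],[-0.139,0.144,0],[-0.138,0.1445,0],[0,0,0],[0,0,0.1],[0,0,0.05],[0,0,0.04],[0,0,0.04]], "spin": [0,0,0,0,0,0,0,0]}}

```text
time: 30.65
tool_pos: [556.5, -132.6, 57.2]
tcp_rot: [3.141, 0.0, 2.274]
contact_force: [0.3, 0.9, -1.2]
grip_width: 42.8
finger_force: 30.0
```

```bash
python3 -c "
from h import *
plan(556.5,-132.4,36,130)
from plant import optics
c=optics.capture('wrist');cv2.imwrite('pics/w5.png',c['frame'])"
```

```text
tot now [0.0008 0.0009 0.1061 0.0033] t 30.6 pos [ 556.5 -132.6   57.2] yaw 130.3 grip 42.8 F [ 0.3  0.9 -1.2]
xy if spin first [0.0008 0.0009]
```

View pics/w5.png

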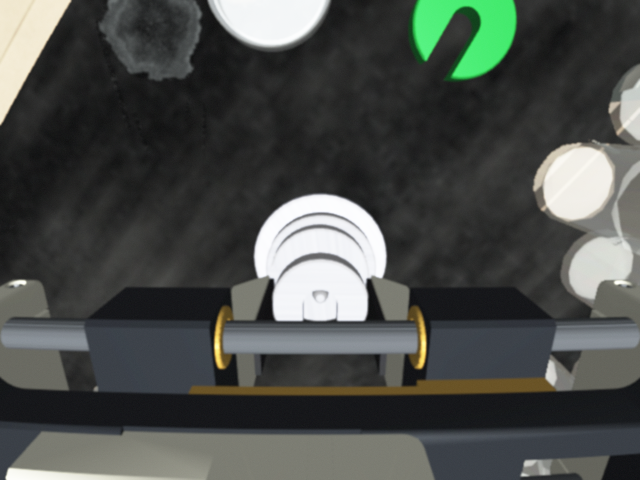

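The stem tip at (320,296) already shows through mass_44's slot, near its closed end. The stack below looks right, so I'll lower and release.

Call:
{"method": "servo_tool", "body": {"linear": [[0,0,0.04],[0,0,0.03],[0,0,0.02],[0,0,0.01],[0,0,0.006],[0,0,0],[0,0,0],[0,0,0]], "spin": [0,0,0,0,0,0,0,0]}}

```text
time: 31.7
tool_pos: [556.6, -132.5, 36.3]
tcp_rot: [3.141, 0.0, 2.274]
contact_force: [-0.3, 0.6, -0.8]
grip_width: 42.8
finger_force: 30.0
```

Call:
{"method": "servo_tool", "body": {"linear": [[0,0,0],[0,0,0],[0,0,0],[0,0,0],[0,0,0],[0,0,0],[0,0,0],[0,0,0]], "spin": [0,0,0,0,0,0,0,0], "hand": 0.4}}

```text
time: 32.7
tool_pos: [556.5, -132.5, 36.1]
tcp_rot: [3.142, -0.0, 2.274]
contact_force: [0.5, 0.2, -1.0]
grip_width: 64.3
finger_force: 0.0
```

Call:
{"method": "servo_tool", "body": {"linear": [[0,0,-0.1],[0,0,-0.2],[0,0,-0.1],[0,0,0],[0,0,0],[0,0,0],[0,0,0],[0,0,0]], "spin": [0,0,0,0,0,0,0,0]}}

```text
time: 33.7
tool_pos: [556.4, -132.4, 115.7]
tcp_rot: [-3.141, -0.001, 2.274]
contact_force: [0.5, 0.0, 0.3]
grip_width: 64.3
finger_force: 0.0
```

```bash
python3 -c "
from h import *
plan(439.5,245,80,111.5)"
```

```text
tot now [1.8172 0.7751 0.1783 0.2089] t 33.7 pos [ 556.4 -132.4  115.7] yaw 130.3 grip 64.3 F [0.5 0.  0.3]
xy if spin first [1.9701 0.1481]
```

Call:
{"method": "servo_tool", "body": {"linear": [[0.26,0.111,0],[0.26,0.111,0],[0.26,0.111,0],[0.26,0.111,0],[0.26,0.111,0],[0.26,0.111,0],[0.257,0.109,0],[0,0,0]], "spin": [0,0,0,0,0,0,0,0.1]}}

```text
time: 34.7
tool_pos: [438.1, 248.3, 116.1]
tcp_rot: [3.141, -0.001, 2.119]
contact_force: [0.5, -0.2, -0.8]
grip_width: 64.5
finger_force: 0.0
```

Call:
{"method": "servo_tool", "body": {"linear": [[0,0,0.05],[0,0,0.05],[0,0,0.05],[0,0,0],[0,0,0],[0,0,0],[0,0,0],[0,0,0]], "spin": [0.1,0.01,0,0,0,0,0,0]}}

```text
time: 35.7
tool_pos: [439.7, 244.9, 86.3]
tcp_rot: [3.141, -0.0, 1.944]
contact_force: [0.0, 0.3, -0.5]
grip_width: 64.2
finger_force: 0.0
```

```bash
python3 -c "
from h import *
wrist(439.5,245,111.5,34)"
```

```text
193 (319.698486328125, 245.93838500976562) [439.7 246.5  17.8 118.4   3.1]
tot now [ 0.0008 -0.0009  0.4138 -0.0011] t 35.8 pos [439.7 244.9  86.3] yaw 111.4 grip 64.4 F [ 0.8 -0.1 -0.3]
xy if spin first [ 0.0008 -0.0009]
```

View pics/wh34.png

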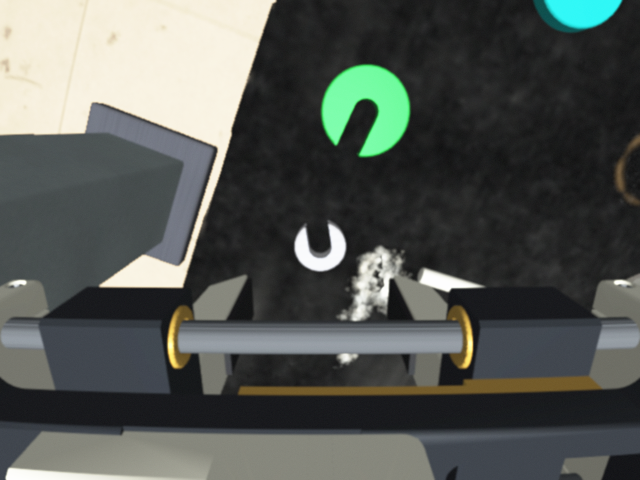

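mass_34 is at (320,245), centred, with its slot along tool x. The white smear beside it is flat powder.

Call:
{"method": "servo_tool", "body": {"linear": [[0.004,-0.001,0.1],[0,0,0.1],[0,0,0.1],[0,0,0.08],[0,0,0.034],[0,0,0],[0,0,0],[0,0,0]], "spin": [0,0,0,0,0,0,0,0]}}

```text
time: 36.75
tool_pos: [439.6, 245.7, 3.9]
tcp_rot: [3.14, -0.0, 1.944]
contact_force: [1.1, 0.5, 0.1]
grip_width: 64.2
finger_force: 0.0
```

Call:
{"method": "servo_tool", "body": {"linear": [[0,0,0],[0,0,0],[0,0,0],[0,0,0],[0,0,0],[0,0,0],[0,0,0],[0,0,0]], "spin": [0,0,0,0,0,0,0,0], "hand": -1}}

```text
time: 37.75
tool_pos: [439.2, 245.6, 3.4]
tcp_rot: [3.141, -0.0, 1.944]
contact_force: [0.0, 0.5, 1.2]
grip_width: 32.6
finger_force: 30.0
```

Call:
{"method": "servo_tool", "body": {"linear": [[0,0,-0.1],[0,0,-0.2],[0,0,-0.2],[0,0,0],[0,0,0],[0,0,0],[0,0,0],[0,0,0]], "spin": [0,0,0,0.11,0.11,0.11,0.11,0.11]}}

```text
time: 38.75
tool_pos: [439.0, 245.5, 103.2]
tcp_rot: [-3.141, 0.0, 1.075]
contact_force: [-0.6, -1.1, -1.6]
grip_width: 33.1
finger_force: 30.0
```

Call:
{"method": "servo_tool", "body": {"linear": [[0,0,0],[0,0,0],[0,0,0],[0,0,0],[0,0,0],[0,0,0],[0,0,0],[0,0,0]], "spin": [0.11,0.02,0,0,0,0,0,0]}}

```text
time: 39.75
tool_pos: [439.2, 245.6, 103.3]
tcp_rot: [-3.142, -0.0, 0.876]
contact_force: [0.7, -0.7, -1.5]
grip_width: 32.6
finger_force: 30.0
```

```bash
python3 -c "
from h import *
plan(556.5,-132.4,100,50)"
```

```text
tot now [-1.0767  1.6602  0.0167  0.0023] t 39.8 pos [439.2 245.6 103.3] yaw 50.2 grip 32.6 F [ 0.7 -0.7 -1.5]
xy if spin first [-1.0707  1.6641]
```

Call:
{"method": "servo_tool", "body": {"linear": [[-0.154,0.237,0],[-0.154,0.237,0],[-0.154,0.237,0],[-0.154,0.237,0],[-0.154,0.237,0],[-0.154,0.237,0],[-0.153,0.238,0],[0,0,0]], "spin": [0,0,0,0,0,0,0,0]}}

```text
time: 40.75
tool_pos: [557.2, -136.4, 103.1]
tcp_rot: [3.14, -0.0, 0.871]
contact_force: [-0.5, 0.1, -1.2]
grip_width: 33.0
finger_force: 30.0
```

Call:
{"method": "servo_tool", "body": {"linear": [[0,0,0.1],[0,0,0.04],[0,0,0.02],[0,0,0.02],[0,0,0],[0,0,0],[0,0,0],[0,0,0]], "spin": [0,0,0,0,0,0,0,0]}}

```text
time: 41.75
tool_pos: [556.4, -132.5, 67.4]
tcp_rot: [3.141, -0.0, 0.876]
contact_force: [0.3, 0.3, -1.4]
grip_width: 32.9
finger_force: 30.0
```

```bash
python3 -c "
from h import *
plan(556.5,-132.4,48,50)
from plant import optics
c=optics.capture('wrist');cv2.imwrite('pics/w6.png',c['frame'])"
```

```text
tot now [ 0.0006 -0.0001  0.0972  0.0021] t 41.8 pos [ 556.4 -132.5   67.4] yaw 50.2 grip 32.9 F [ 0.3  0.3 -1.4]
xy if spin first [ 0.0006 -0.0001]
```

View pics/w6.png

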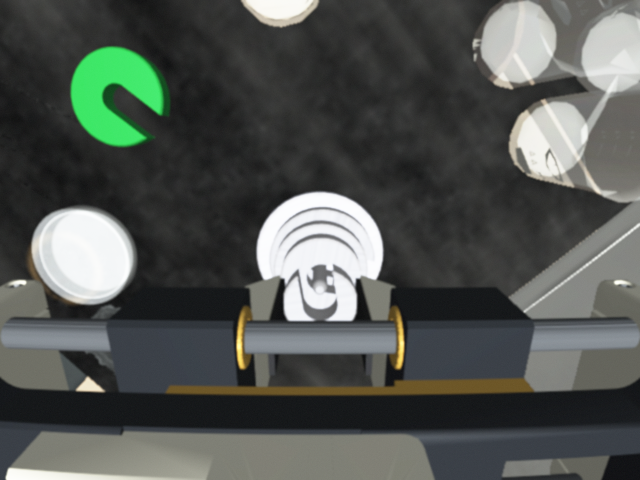

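The stem tip at (320,285) shows in mass_34's slot. I'll lower it and watch the force.

Call:
{"method": "servo_tool", "body": {"linear": [[0,0,0.02],[0,0,0.02],[0,0,0.02],[0,0,0.02],[0,0,0.01],[0,0,0.005],[0,0,0],[0,0,0]], "spin": [0,0,0,0,0,0,0,0]}}

```text
time: 42.8
tool_pos: [556.5, -132.5, 48.4]
tcp_rot: [3.141, -0.0, 0.876]
contact_force: [0.7, 0.5, -0.6]
grip_width: 33.1
finger_force: 30.0
```

Call:
{"method": "servo_tool", "body": {"linear": [[0,0,0],[0,0,0],[0,0,0],[0,0,0],[0,0,0],[0,0,0],[0,0,0],[0,0,0]], "spin": [0,0,0,0,0,0,0,0], "hand": 0.2}}

```text
time: 43.8
tool_pos: [556.4, -132.4, 48.3]
tcp_rot: [3.142, -0.0, 0.876]
contact_force: [-0.2, 1.0, -0.4]
grip_width: 55.2
finger_force: 0.0
```

Call:
{"method": "servo_tool", "body": {"linear": [[0,0,-0.1],[0,0,-0.2],[0,0,-0.1],[0,0,0],[0,0,0],[0,0,0],[0,0,0],[0,0,0]], "spin": [0,0,0,0,0,0,0,0]}}

```text
time: 44.8
tool_pos: [556.2, -132.4, 127.9]
tcp_rot: [-3.141, 0.0, 0.876]
contact_force: [-0.7, 1.0, -0.1]
grip_width: 55.1
finger_force: 0.0
```

Call:
{"method": "servo_tool", "body": {"linear": [[-0.1,-0.2,-0.1],[-0.1,-0.2,0],[-0.1,-0.2,0],[-0.1,-0.2,0],[0,0,0],[0,0,0],[0,0,0],[0,0,0]], "spin": [0,0,0,0,0,0,0,0]}}

```text
time: 45.8
tool_pos: [382.9, -91.7, 148.1]
tcp_rot: [-3.142, -0.0, 0.876]
contact_force: [0.0, -0.6, 0.2]
grip_width: 55.2
finger_force: 0.0
```

```bash
python3 -c "
from h import *
from plant import optics
a=optics.capture('scene')['frame'][240:360,370:530];b=optics.capture('top')['frame'][180:260,390:490]
o=np.zeros((480,800,3),np.uint8);o[:300,:400]=cv2.resize(a,(400,300),interpolation=2);o[:320,400:800]=cv2.resize(b,(400,320),interpolation=2);cv2.imwrite('pics/fin.png',o)"
```

```text
(no output)
```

View pics/fin.png

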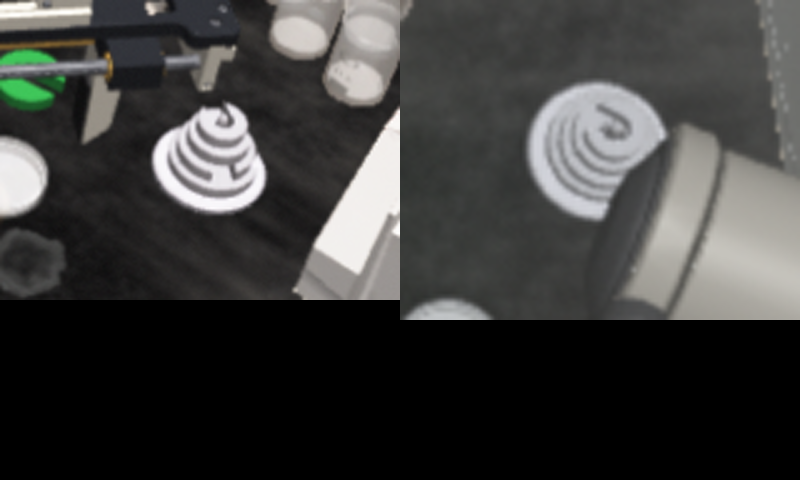

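The scene inset shows an orderly four-step stack on the pan (around (215,150)), level and centred, and the gripper is clear of it.

```bash
python3 -c "
from plant import workorder
print(workorder.close_job())"
```

```text
the job is handed in; nothing more can be done
None
```

All four masses are on the hanger stem, largest lowest and smallest on top, with each slot turned about 80° from the one below. The petri dish and stopper were not touched, and the job is handed in; closing it gave no verdict.

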